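# Index the tacking turntable to its next hole

## Task

The oval box on the small tacking turntable must be turned to its next station. Pull the red knob of the spring plunger straight up until its pin is clear of the first hole, swing the table counter-clockwise (seen from above), and let the pin find the next hole and drop fully home so that the table is locked there; do not skip to the hole after it. Do not wrench the table against the pin, and leave the try square, the awl and the tin where they lie.

Things in the scene. Friction and masses are not known exactly. Their poses are not given: they have to be found in the camera images.
- base: round grey base of the tacking turntable, 244 mm in diameter, fixed to the work surface; origin at the centre of its underside, on the turning axis. On its rim, 26 mm above the work surface, lie a fixed aluminium plate with the first index hole and an adjustable steel segment with the next ones. The holes are 10 mm wide along the pin's path and 8 mm deep.
- table_axis (a point): point on the turntable's vertical turning axis, at the top face of its 144 mm disc (38 mm above the work surface). An oval cherry-wood box (64 x 86 mm, lid 80 mm above the work surface) is fixed on the disc. The turntable drags with about 0.12 N m of friction and stays where it is left.
- knob (a point): centre of the plunger's red pull knob: upright cylinder, 28 mm diameter, 30 mm high, centre 73 mm above the work surface when the pin is home. It sits on the turntable's arm, 105 mm from the axis, and swings with it. Below it: a housing of 22 mm diameter up to 56 mm above the work surface, on the arm (34 mm wide, top at 38 mm). The pin has 8 mm diameter and a round nose.
- turntable (a joint): angle in rad: 0 with the pin in the first hole, growing counter-clockwise seen from above; turns from -0.25 to 1.5. The place of the next hole is not measured: it lies between 0.61 and 1.01 rad. One more hole, the wrong one, follows 0.45 rad after it. Between holes the pin can ride on the smooth plates (one step down of 0.5 mm at about 0.5 rad).
- plunger (a joint): lift in m: 0 fully home in a hole, about 0.008 while the pin's nose rides on the plates between holes, at most 0.016. A spring pushes it down with about 5 N at home, 9 N fully up, damped. The knob must be free to sink for the pin to drop in; once it is in, the table turns no further and pushing on loads the pin.
- square: small try square with a dark wooden stock and a steel blade, 147 x 120 mm, 17 mm thick, lying on the left of the turntable; its origin is under the middle of its outline. Bystander.
- awl: scratch awl with a turned wooden handle, 166 mm long, lying on the right at the back; its origin is under its middle. Bystander.
- tack_tin: open round blue tin of tacks, 55 mm in diameter, 21 mm high, standing on the right; its origin is the centre of its underside. Bystander.

How it is judged:
By the outcome, as a careful person would: the job done as asked, in the order asked, and still so for the second after the job is handed in, with the robot touching nothing.
It also fails if it takes over 40 s, if anything falls off the work surface, if the arm or the gripper's body presses on something with over 40 N, if the wrist force passes 120 N, or if a joint passes its speed limit or range.

## Robot

A 6-joint arm with a two-finger parallel gripper is mounted at the origin on a cart in front of the work surface, level with it; the furniture and walls round the work are solid. World frame = base frame: x ahead of the robot, y to its left, z up, the work surface at z = 0. Lengths are in m, angles in degrees, forces in N, time in s.
With the tool pointing down it reaches from about 0.25 to 0.85 m from the base axis. Payload 12.5 kg.
Tool frame: the origin (TCP) lies at the very end of the fingers, on their centre line; the grasp point (between the pads) lies 19 mm behind it; x points along the fingers, z is the direction in which the jaws open and shut, and the axes are right-handed (so a half turn about x gives the same grasp; the last joint's range is limited). The gripper opens to 93 mm and grips with 3 to 60 N. Pads are 15 mm wide; open, the fingers measure 128 mm over their backs; the gripper's body (75 mm by 188 mm) begins 65 mm behind the grasp point.
Start: joints at [-4.847, 20.094, 94.641, -0, 65.266, -4.847], TCP at [0.55, 0, 0.219] pointing down, gripper open.
Joint ranges: [-157.81, 157.81], [-45, 120.19], [0.68, 151.7], [-89.99, 269.99], [4.06, 180], [-164.3, 164.3]. Speed limits (degrees/s): [127.2, 127.2, 159.86, 180, 180, 180].

## Interface

Orientations are given as a 3x3 rotation matrix whose columns are the frame's x, y, z axes.
In Python, from workcell import manip, imaging gives the robot as it stands.
- The arm moves only by the tool arm_command, never from a script. Its arguments are lists of equal length, an entry for each row: "slide": the shift along the world's x, y, z in cm, a list of three; "dr": the turn, a rotation vector about the world's x, y, z in rad, a list of three. A call has 1 to 20 rows; each row is the pose to reach, as a shift and turn from the pose commanded when the call began; what a row does not reach only later rows make up. A row lasts 1/12 s, in which the tool goes at most 41.7 mm and 7.16 degrees, less where a joint would pass 70% of its speed; a pose out of reach is approached as far as the arm can. A call with a gripper value outside its range is refused whole. "grip" is the opening in per cent of the stroke, from 0 (shut) to 100 (fully open), set as the call begins (left out, the last holds). The fingers move at their own pace and stop on an object; the grip force is fixed at half the most. Time passes only in rows, so rows that repeat a pose let the fingers close. It gives the time, the measured TCP pose, the force and the opening at its end, in the units of the state.
- manip.get_obs(): the state, without advancing time (a new reading comes with each control period).
- imaging.capture(name): name is "scene" or "side" or "wrist"; returns the picture (480x640x3 uint8, blue, green, red); there is no depth.
- imaging.camera_info(name): a dict with "fov_y" (degrees; the focal length in pixels is half the picture's height over the tangent of half this angle, whatever the lens; pixels are square), "cx", "cy" (the principal point, pixels), "R" (3x3) and "t" (3): a world point X has camera coordinates R X + t; the wrist camera has in their place "T_tool_cam" (4x4, takes a point from camera to tool coordinates, whose origin is the TCP and whose axes are the tool frame's). Camera axes: x right, y down, z forward; pixel columns grow to the right and rows downward; lengths in m; the calibration is good to about 2 mm. A picture is of the moment at which its call begins: read the wrist's pose just before it. camera_info takes no time and is no camera call.
- manip.sign_off(): hands the job in, once; it reports no verdict.
Trained networks look in the newest picture that a camera, given by its name, has taken for a name from the list of things; names that differ only in an ending like _2 or _b are one class to them, and where a whole thing is asked for, a point or a joint stands for the part that bears it (a point fixed in the world has none). Each returns a list of dicts, best first, with "p" (0 to 1); they miss things now and then, are a little off and sometimes report something else, mostly with a low value. They report only what shows in the picture. A call takes as long as a camera call.
- imaging.trace(camera, label): "pixels" (480x640 bool, what is visible of it).
- imaging.pinpoint(camera, label): "centre" ([x, y, z] in m, in world coordinates, good to about 4 mm: a listed point, or the origin of a listed thing).
The state is a dict: "time": time; "joint_pos": joint angles; "joint_velocities": joint speeds; "effort": joint torques, N m; "tool_pos": TCP position; "tool_rot": TCP orientation; "contact_force": force on the tool from outside, world axes, zero at the start; "ft_torque": the same for the moment, N m; "width": opening from 0.0 (shut) to 1.0 (fully open).
Only numpy, scipy, OpenCV 4.12 (cv2) and the standard library are available. Lean on these libraries where they do the work, as an engineer would, in place of code of your own. Each camera call takes 0.05 s, during which the arm holds its last target. There are 200 camera calls.

## Working session

There is one attempt and no reset: what is moved stays moved. The work goes in short steps, Python scripts to look and compute and a tool call to move; the robot and the scene stay as the last step left them, time stands still between calls to the robot, and variables do not carry over. Pictures are saved under pics/ and viewed, about 8 in all and at most 12, crops included, and the job is handed in when it is done.

Besides the shell and the picture viewer there is one more tool, called after "Call:" as a command line: name --argument value ..., lists and objects as JSON in quotes. arm_command: Moves the arm, as the interface text tells. Its arguments: {"type":"object","properties":{"slide":{"type":"array"},"dr":{"type":"array"},"grip":{"type":"number"}},"required":["slide","dr"]}

```bash
mkdir -p pics
python3 - <<'E'
from workcell import manip, imaging
import cv2,numpy as np
o=manip.get_obs(); print(o['time'],o['tool_pos'],np.round(o['tool_rot'],3).tolist(),o['contact_force'],o['width'])
a=imaging.capture('scene'); cv2.imwrite('pics/s1.png',a)
b=imaging.capture('side'); cv2.imwrite('pics/d1.png',b)
for c in('scene','side'):
  for l in('knob','table_axis','base','tack_tin','awl','square'):
    print(c,l,[(np.round(d['centre'],4).tolist(),round(d['p'],2)) for d in imaging.pinpoint(c,l)][:2])
cv2.imwrite('pics/both1.png',cv2.resize(np.vstack([a,b]),(600,900))[:, :] if 0 else np.hstack([cv2.resize(a,(400,300)),cv2.resize(b,(400,300))]))
for c in('scene','side'):
  i=imaging.camera_info(c);R=np.array(i['R']);print(c,i['fov_y'],i['cx'],i['cy'],'campos',np.round(-R.T@np.array(i['t']),3),np.round(R[2],2))
E
```

```text
0.0 [5.49656914e-01 7.35500593e-05 2.18101149e-01] [[-0.001, -0.0, 1.0], [0.0, 1.0, 0.0], [-1.0, 0.0, -0.001]] [ 0.44180276 -0.49024487  0.80026782] 0.9986934573391251
scene knob [([0.459, -0.0269, 0.0745], 0.83)]
scene table_axis [([0.5669, -0.0369, 0.0359], 0.89), ([0.4498, -0.2635, 0.0021], 0.57)]
scene base [([0.5641, -0.0342, -0.0003], 0.6), ([0.4595, 0.2934, 0.0018], 0.31)]
scene tack_tin [([0.4498, -0.2621, 0.002], 0.93)]
scene awl [([0.7171, -0.2527, -0.0003], 0.58)]
scene square [([0.4576, 0.2915, 0.0017], 0.88)]
side knob [([0.4651, -0.0257, 0.0693], 0.69)]
side table_axis [([0.7184, -0.2532, 0.0034], 0.65), ([0.5659, -0.038, 0.0385], 0.56)]
side base [([0.5687, -0.032, 0.0015], 0.69), ([0.4655, -0.0225, 0.072], 0.35)]
side tack_tin [([0.4462, -0.2585, -0.0001], 0.58)]
side awl []
side square []
scene 44.72519122150108 321.0668716752215 238.87642440468113 campos [-0.168 -0.46   0.875] [ 0.64  0.41 -0.66]
side 46.24757878589704 325.84141373135975 238.19923968844645 campos [0.084 0.735 0.624] [ 0.47 -0.7  -0.53]
```

View pics/s1.png

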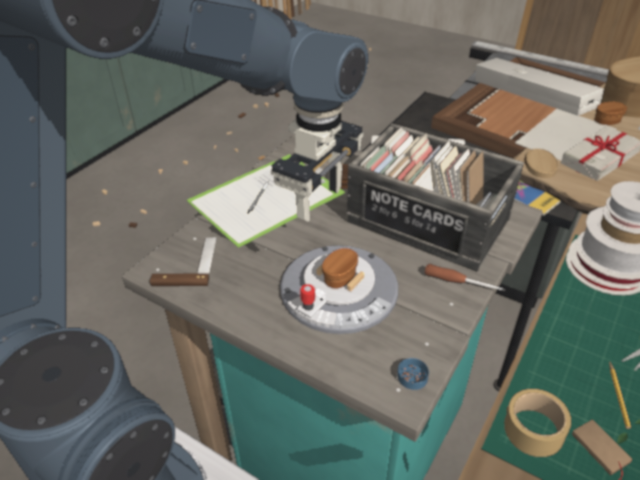

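View pics/d1.png

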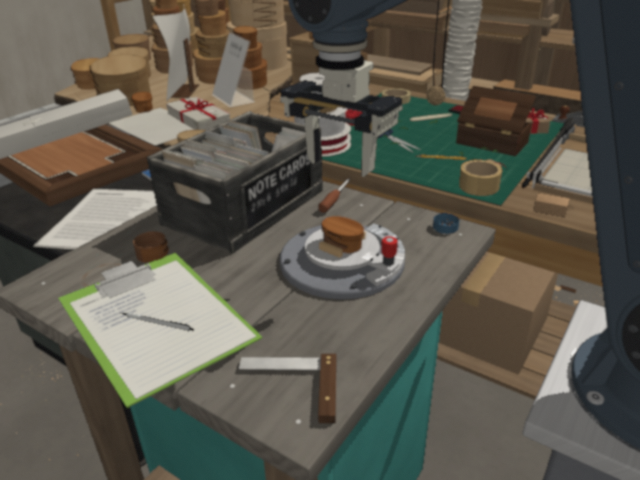

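Scene: the red knob shows at about (308,295), the box at (340,265), and the index plates lie to the right of and below the knob. Side: the knob shows at (389,247). Next I'll refine the knob and axis positions by triangulation.

```bash
cat > h.py <<'E'
from workcell import manip, imaging
import cv2,numpy as np
from scipy.optimize import least_squares
def cam(n,o=None):
    i=imaging.camera_info(n); f=240/np.tan(np.radians(i['fov_y']/2))
    if n=='wrist':
        T=np.eye(4);T[:3,:3]=o['tool_rot'];T[:3,3]=o['tool_pos'];M=np.linalg.inv(T@np.array(i['T_tool_cam']));R,t=M[:3,:3],M[:3,3]
    else: R,t=np.array(i['R']),np.array(i['t'])
    return np.array([[f,0,i['cx']],[0,f,i['cy']],[0,0,1]]),R,t
def proj(c,X):
    K,R,t=c; p=(np.atleast_2d(X)@R.T+t)@K.T; return p[:,:2]/p[:,2:]
def red(img):
    h=cv2.cvtColor(img,cv2.COLOR_BGR2HSV); m=(((h[...,0]<6)|(h[...,0]>174))&(h[...,1]>150)&(h[...,2]>70)).astype(np.uint8)
    return m
a=np.linspace(0,2*np.pi,48,endpoint=False)
def cylbox(c,x,y,z,r,hh):
    P=np.vstack([np.c_[x+r*np.cos(a),y+r*np.sin(a),0*a+z+s*hh] for s in(-1,1)]); h=cv2.convexHull(proj(c,P).astype(np.float32))[:,0]
    return np.r_[h.min(0),h.max(0)]
def knob(names):
    obs=[]
    for n in names:
        o=manip.get_obs(); img=imaging.capture(n); c=cam(n,o); m=red(img)
        k,l,s,ce=cv2.connectedComponentsWithStats(m)
        g=proj(c,[[.465,-.027,.073]])[0] if not hasattr(knob,'g') else proj(c,[knob.g])[0]
        b=min(range(1,k),key=lambda j:np.hypot(*(ce[j]-g))+(1e3 if s[j,4]<20 else 0))
        bb=np.array([s[b,0],s[b,1],s[b,0]+s[b,2],s[b,1]+s[b,3]],float)-.5
        print(n,'bbox',bb,'area',s[b,4]); obs.append((c,bb))
    r=least_squares(lambda p:np.concatenate([(cylbox(c,*p,.014,.015)-bb)/2 for c,bb in obs]),getattr(knob,'g',[.465,-.027,.073]))
    print('knob',np.round(r.x,4),'res px',np.round(r.fun*2,1)); return r.x
E
python3 - <<'E'
from h import *
o=manip.get_obs(); w=imaging.capture('wrist'); c=cam('wrist',o)
print('wrist px knob',proj(c,[[.463,-.026,.073]]),'axis',proj(c,[[.566,-.037,.038]]))
for l in('knob','table_axis','base'): print(l,[(np.round(d['centre'],4).tolist(),round(d['p'],2)) for d in imaging.pinpoint('wrist',l)][:2])
cv2.imwrite('pics/w1.png',w)
knob(['scene','side']); 
# base ellipse
for n in('scene','side'):
    imaging.capture(n); d=imaging.trace(n,'base')[0]; m=d['pixels'].astype(np.uint8); c=cam(n)
    cs=max(cv2.findContours(m,0,1)[0],key=len); ys,xs=np.nonzero(m); bb=np.r_[xs.min(),ys.min(),xs.max(),ys.max()]; print(n,'base p',d['p'],bb,'pred',np.round(cylbox(c,.566,-.037,.013,.122,.013),1))
E
```

```text
wrist px knob [[212.56312405 255.48119689]] axis [[335.85599963 254.77015359]]
knob [([0.4682, -0.0301, 0.0751], 0.72)]
table_axis []
base []
scene bbox [300.5 285.5 313.5 303.5] area 156
side bbox [381.5 237.5 396.5 257.5] area 209
knob [ 0.4642 -0.0293  0.0716] res px [ 1.5 -2.4  3.6  1.3 -1.3 -2.2  0.1  0.3]Traceback (most recent call last):
  File "<stdin>", line 9, in <module>
IndexError: list index out of range
```

View pics/w1.png

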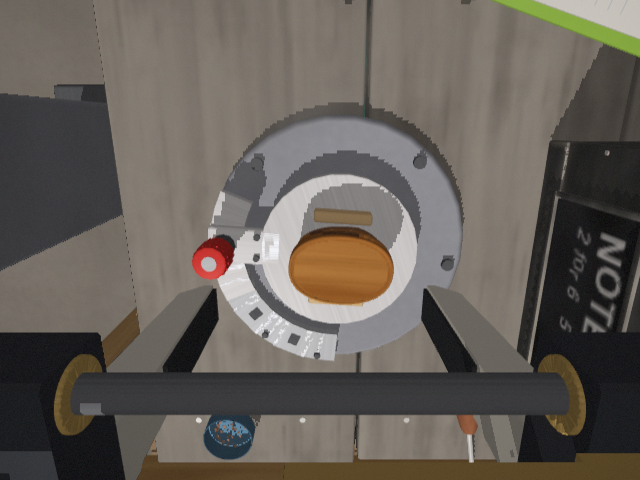

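Wrist picture: the knob is at about (212,257), and the white disc is centred near (339,249). Two dark index holes show at about (256,313) and (293,339), and screws at (265,334) and (317,355).

Run:
```python
from h import *
o=manip.get_obs(); w=imaging.capture('wrist'); c=cam('wrist',o); K,R,t=c
def back(u,v,z):
    d=R.T@np.linalg.inv(K)@[u,v,1]; C=-R.T@t; return C+d*(z-C[2])/d[2]
# axis: fit white-disc circle with edge of base outline: sample bright low-sat pixels
h=cv2.cvtColor(w,cv2.COLOR_BGR2HSV); 
# edge of disc on left/bottom/top right by user points: use gradient along radial lines from centre guess
g=cv2.cvtColor(w,cv2.COLOR_BGR2GRAY).astype(float); A0=np.array([.568,-.035])
def fit(r,z,angs,A0):
    P=[]
    for th in angs:
        rr=np.arange(r-.008,r+.008,.0005); X=np.c_[A0[0]+rr*np.cos(th),A0[1]+rr*np.sin(th),0*rr+z]
        p=proj(c,X).astype(np.float32); s=cv2.remap(g.astype(np.float32),p[:,0][None],p[:,1][None],1)[0]
        s=cv2.GaussianBlur(s[None],(5,1),1)[0]; d=np.abs(np.diff(s)); j=d.argmax()
        if d[j]>4: P.append(X[j,:2])
    P=np.array(P); f=least_squares(lambda q:np.hypot(*(P-q[:2]).T)-q[2],[*A0,r],loss='soft_l1',f_scale=.001)
    return f.x,len(P),np.median(abs(np.hypot(*(P-f.x[:2]).T)-f.x[2]))
for _ in range(2):
    q=fit(.072,.038,np.radians(np.arange(0,360,5)),A0); print('disc',np.round(q[0],4),q[1:]); A0=q[0][:2]
q2=fit(.122,.026,np.radians(np.arange(-60,60,4)),A0); print('base',np.round(q2[0],4),q2[1:])
kx=knob(['scene','side','wrist'])
A=A0
for u,v in((256,313),(293,339)):
    X=back(u,v,.026)[:2]-A; print('hole r',np.hypot(*X),'ang',np.degrees(np.arctan2(X[1],X[0]))%360)
X=kx[:2]-A; print('knob r',np.hypot(*X),'ang',np.degrees(np.arctan2(X[1],X[0]))%360)
cv2.imwrite('pics/w2.png',cv2.resize(w[180:380,180:380],(600,600),interpolation=cv2.INTER_CUBIC))
```

```text
disc [ 0.568  -0.035   0.0714] (72, np.float64(0.0003369187287094316))
disc [ 0.568  -0.035   0.0713] (72, np.float64(0.00031588451189838024))
base [ 0.5264 -0.0347  0.1587] (19, np.float64(0.0010290058864214913))
scene bbox [300.5 285.5 313.5 303.5] area 157
side bbox [381.5 237.5 396.5 257.5] area 207
wrist bbox [191.5 236.5 232.5 278.5] area 1067
knob [ 0.463  -0.0264  0.0739] res px [-0.2 -3.5  1.9  0.3 -1.4 -2.3  0.   0.3 -2.  -1.6  0.6  0.5]
hole r 0.10400574483775964 ang 219.9270007623202
hole r 0.10515464925685566 ang 245.4602886984121
knob r 0.10539720064086665 ang 175.31964675339057
```

View pics/w2.png

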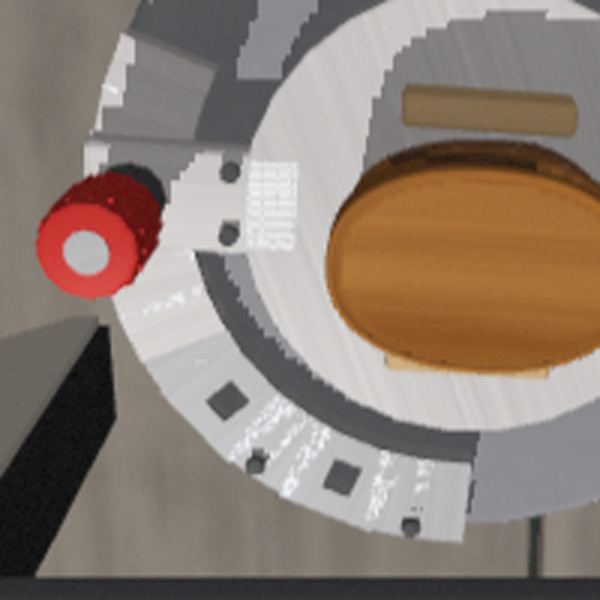

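The next hole lies about 44.6° (0.778 rad) on, and the wrong one 25.5° after that, which matches the description. The knob radius comes out at 105.4 mm, also as expected. I'll move above the knob with the jaws tangential.

Call:
arm_command --slide '[[-8.7,-2.64,-8],[-8.7,-2.64,-8],[-8.7,-2.64,-8],[-8.7,-2.64,-8],[-8.7,-2.64,-8],[-8.7,-2.64,-8],[-8.7,-2.64,-8],[-8.7,-2.64,-8],[-8.7,-2.64,-8],[-8.7,-2.64,-8],[-8.7,-2.64,-8],[-8.7,-2.64,-8],[-8.7,-2.64,-8],[-8.7,-2.64,-8],[-8.7,-2.64,-8],[-8.7,-2.64,-8],[-8.7,-2.64,-8],[-8.7,-2.64,-8]]' --dr '[[0,0,-1.653],[0,0,-1.653],[0,0,-1.653],[0,0,-1.653],[0,0,-1.653],[0,0,-1.653],[0,0,-1.653],[0,0,-1.653],[0,0,-1.653],[0,0,-1.653],[0,0,-1.653],[0,0,-1.653],[0,0,-1.653],[0,0,-1.653],[0,0,-1.653],[0,0,-1.653],[0,0,-1.653],[0,0,-1.653]]' --grip 65

```text
time: 2.8
tool_pos: [0.463, -0.0264, 0.1387]
tool_rot: [[0.0, 0.997, -0.081], [-0.0, -0.081, -0.997], [-1.0, 0.0, 0.0]]
contact_force: [-0.4, 0.7, -0.6]
width: 0.654
```

Run:
```python
from h import *
o=manip.get_obs(); print(o['time'],o['tool_pos'],np.round(o['tool_rot'],3).tolist(),o['contact_force'],o['width'],np.round(o['joint_pos'],1))
kx=knob(['wrist','side','scene'])
w=imaging.capture('wrist'); cv2.imwrite('pics/w3.png',w)
```

```text
2.8 [ 0.46302011 -0.0263676   0.13866821] [[0.0, 0.997, -0.081], [-0.0, -0.081, -0.997], [-1.0, 0.0, 0.0]] [-0.42296326  0.72713822 -0.63099928] 0.6543883291028127 [ -9.   17.5 111.5  -0.   51.   85.6]
wrist bbox [296.5 229.5 346.5 286.5] area 1805
side bbox [381.5 237.5 396.5 257.5] area 208
scene bbox [300.5 285.5 313.5 303.5] area 155
knob [ 0.4639 -0.0278  0.0731] res px [ 0.9 -0.8 -0.6  1.3 -1.5 -2.4 -0.1  0.1  0.7 -3.2  2.9  0.6]
```

View pics/w3.png

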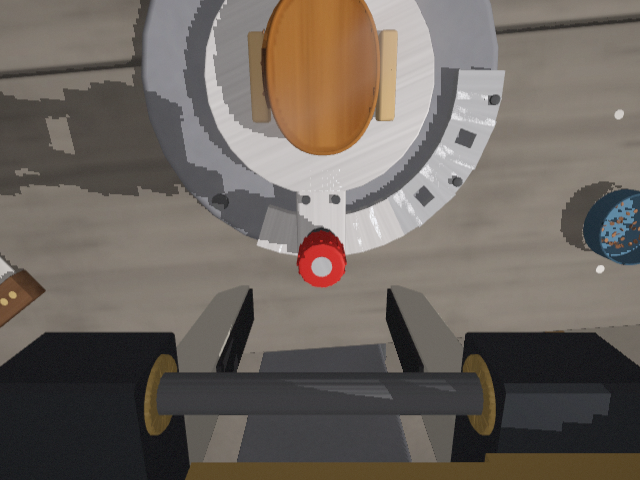

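The knob (321,265) is centred between the pads (253 and 387). I'll go down over it.

Call:
arm_command --slide '[[0.05,-0.08,-2],[0.05,-0.08,-4],[0.05,-0.08,-6],[0.05,-0.08,-7.5],[0.05,-0.08,-8.3],[0.05,-0.08,-8.3],[0.05,-0.08,-8.3]]' --dr '[[0,0,0],[0,0,0],[0,0,0],[0,0,0],[0,0,0],[0,0,0],[0,0,0]]'

```text
time: 3.58
tool_pos: [0.4636, -0.0272, 0.0559]
tool_rot: [[-0.0, 0.997, -0.082], [0.0, -0.082, -0.997], [-1.0, -0.0, -0.0]]
contact_force: [0.2, -0.3, 0.5]
width: 0.653
```

Call:
arm_command --slide '[[0,0,0],[0,0,0],[0,0,0],[0,0,0],[0,0,0],[0,0,0],[0,0,0],[0,0,0]]' --dr '[[0,0,0],[0,0,0],[0,0,0],[0,0,0],[0,0,0],[0,0,0],[0,0,0],[0,0,0]]' --grip 0

```text
time: 4.25
tool_pos: [0.4636, -0.0272, 0.0558]
tool_rot: [[0.0, 0.997, -0.082], [-0.0, -0.082, -0.997], [-1.0, 0.0, 0.0]]
contact_force: [-0.8, -0.2, 4.7]
width: 0.298
```

Call:
arm_command --slide '[[0,0,0.3],[0,0,0.6],[0,0,0.9],[0,0,1.2],[0,0,1.2],[0,0,1.2]]' --dr '[[0,0,0],[0,0,0],[0,0,0],[0,0,0],[0,0,0],[0,0,0]]'

```text
time: 4.75
tool_pos: [0.4635, -0.0272, 0.0677]
tool_rot: [[0.0, 0.997, -0.082], [0.0, -0.082, -0.997], [-1.0, 0.0, -0.0]]
contact_force: [2.5, -0.3, -8.2]
width: 0.295
```

Run:
```python
from h import *
o=manip.get_obs(); print(o['time'],o['tool_pos'],o['contact_force'],o['width'])
kx=knob(['side','scene'])
b=imaging.capture('side'); cv2.imwrite('pics/d2.png',cv2.resize(b[190:310,300:460],(640,480),interpolation=cv2.INTER_CUBIC))
A=np.array([.568,-.035]);p=o['tool_pos'][:2]-A
for th in np.radians([3,6,10,14,18,22,26]):
    R=np.array([[np.cos(th),-np.sin(th)],[np.sin(th),np.cos(th)]]); print(round(th,3),np.round((R@p-p)*100,2))
```

```text
4.75 [ 0.46351345 -0.02715164  0.06772918] [ 2.47301209 -0.30235576 -8.20792761] 0.2947297287949953
side bbox [389.5 231.5 396.5 250.5] area 98
scene bbox [300.5 280.5 309.5 299.5] area 112
knob [ 0.4646 -0.0299  0.0742] res px [-9.3  2.4  0.1  5.9  1.8  1.6  8.   4.3]
0.052 [-0.03 -0.55]
0.105 [-0.02 -1.1 ]
0.175 [ 0.02 -1.83]
0.244 [ 0.12 -2.55]
0.314 [ 0.27 -3.27]
0.384 [ 0.47 -3.97]
0.454 [ 0.71 -4.66]
```

View pics/d2.png

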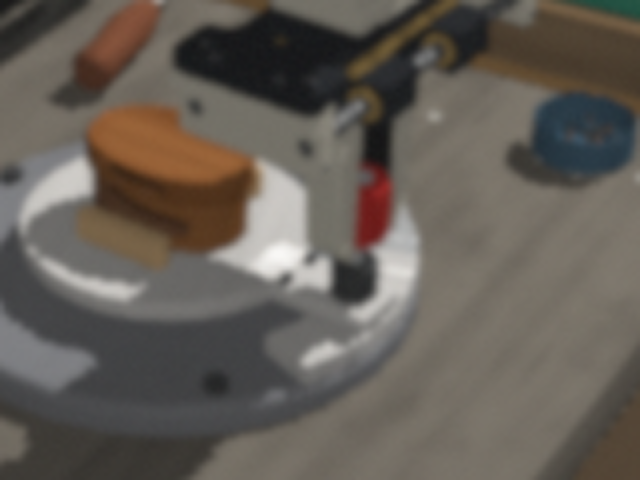

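The knob is lifted clear of its housing, and the force of -8.2 N fits a 12 mm lift. I'll swing 22°, lower the pin onto the plate and then open the jaws partway.

Call:
arm_command --slide '[[-0.03,-0.27,0],[-0.03,-0.55,0],[-0.02,-1.1,0],[0.02,-1.83,0],[0.12,-2.55,0],[0.27,-3.27,0],[0.37,-3.62,0],[0.47,-3.97,0],[0.47,-3.97,0],[0.47,-3.97,-0.2],[0.47,-3.97,-0.38],[0.47,-3.97,-0.38]]' --dr '[[0,0,0.026],[0,0,0.052],[0,0,0.105],[0,0,0.175],[0,0,0.244],[0,0,0.314],[0,0,0.349],[0,0,0.384],[0,0,0.384],[0,0,0.384],[0,0,0.384],[0,0,0.384]]'

```text
time: 5.9
tool_pos: [0.4683, -0.0667, 0.0636]
tool_rot: [[0.0, 0.955, 0.297], [-0.0, 0.297, -0.955], [-1.0, 0.0, 0.0]]
contact_force: [5.0, 0.4, -7.1]
width: 0.295
```

Call:
arm_command --slide '[[0,0,0],[0,0,0],[0,0,0],[0,0,-0.2],[0,0,-0.4],[0,0,-0.4]]' --dr '[[0,0,0],[0,0,0],[0,0,0],[0,0,0],[0,0,0],[0,0,0]]' --grip 42

```text
time: 6.4
tool_pos: [0.4679, -0.0668, 0.0595]
tool_rot: [[-0.001, 0.955, 0.297], [0.0, 0.297, -0.955], [-1.0, -0.001, -0.0]]
contact_force: [-0.7, 0.7, 0.9]
width: 0.419
```

Run:
```python
from h import *
o=manip.get_obs(); print(o['time'],o['tool_pos'],o['contact_force'],o['width'])
A=np.array([.568,-.035]);p=o['tool_pos'][:2]-A; print(np.hypot(*p),np.degrees(np.arctan2(p[1],p[0]))%360-175.3)
for th in np.radians(np.arange(1,31)):
    R=np.array([[np.cos(th),-np.sin(th)],[np.sin(th),np.cos(th)]]); print(round(np.degrees(th)),round(th,3),np.round((R@p-p)*100,2))
a=imaging.capture('scene'); b=imaging.capture('side');cv2.imwrite('pics/c3.png',np.hstack([cv2.resize(x,(400,300),interpolation=cv2.INTER_CUBIC) for x in(a[230:350,250:410],b[190:310,300:460])]))
```

```text
6.4 [ 0.46791565 -0.06682288  0.05949926] [-0.65647234  0.67081272  0.85848119] 0.418708428743235
0.10502177450878052 22.33861359686003
1 0.017 [ 0.06 -0.17]
2 0.035 [ 0.12 -0.35]
3 0.052 [ 0.18 -0.52]
4 0.07 [ 0.25 -0.69]
5 0.087 [ 0.32 -0.86]
6 0.105 [ 0.39 -1.03]
7 0.122 [ 0.46 -1.2 ]
8 0.14 [ 0.54 -1.36]
9 0.157 [ 0.62 -1.53]
10 0.175 [ 0.7  -1.69]
11 0.192 [ 0.79 -1.85]
12 0.209 [ 0.88 -2.01]
13 0.227 [ 0.97 -2.17]
14 0.244 [ 1.07 -2.33]
15 0.262 [ 1.16 -2.48]
16 0.279 [ 1.26 -2.64]
17 0.297 [ 1.37 -2.79]
18 0.314 [ 1.47 -2.94]
19 0.332 [ 1.58 -3.09]
20 0.349 [ 1.69 -3.23]
21 0.367 [ 1.81 -3.38]
22 0.384 [ 1.92 -3.52]
23 0.401 [ 2.04 -3.66]
24 0.419 [ 2.16 -3.8 ]
25 0.436 [ 2.28 -3.93]
26 0.454 [ 2.41 -4.07]
27 0.471 [ 2.54 -4.2 ]
28 0.489 [ 2.67 -4.33]
29 0.506 [ 2.8  -4.45]
30 0.524 [ 2.93 -4.58]
```

View pics/c3.png

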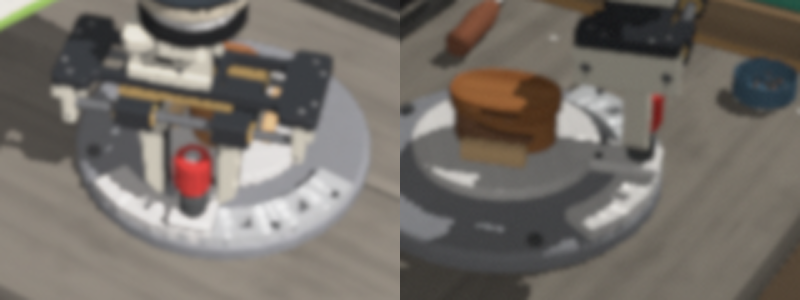

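The image shows the knob upright between the open fingers, riding on the plate, with a gap of about 5.5 mm per side. I'll push with the trailing finger along the arc, approaching the expected hole.

Call:
arm_command --slide '[[0.06,-0.17,0],[0.12,-0.35,0],[0.18,-0.52,0],[0.25,-0.69,0],[0.32,-0.86,0],[0.39,-1.03,0],[0.46,-1.2,0],[0.54,-1.36,0],[0.62,-1.53,0],[0.7,-1.69,0],[0.79,-1.85,0],[0.88,-2.01,0],[0.97,-2.17,0],[1.07,-2.33,0],[1.16,-2.48,0],[1.26,-2.64,0],[1.37,-2.79,0],[1.47,-2.94,0],[1.58,-3.09,0]]' --dr '[[0,0,0.017],[0,0,0.035],[0,0,0.052],[0,0,0.07],[0,0,0.087],[0,0,0.105],[0,0,0.122],[0,0,0.14],[0,0,0.157],[0,0,0.175],[0,0,0.192],[0,0,0.209],[0,0,0.227],[0,0,0.244],[0,0,0.262],[0,0,0.279],[0,0,0.297],[0,0,0.314],[0,0,0.332]]'

```text
time: 8.08
tool_pos: [0.4838, -0.0979, 0.0597]
tool_rot: [[-0.001, 0.805, 0.594], [0.0, 0.594, -0.805], [-1.0, -0.0, -0.0]]
contact_force: [-1.3, 5.2, -0.0]
width: 0.42
```

Run:
```python
from h import *
o=manip.get_obs(); print(o['time'],o['tool_pos'],o['contact_force'],o['width'])
A=np.array([.568,-.035]);p=o['tool_pos'][:2]-A; print(np.hypot(*p),np.degrees(np.arctan2(p[1],p[0]))%360-175.3)
for d in np.arange(.5,10.1,.5):
    th=np.radians(d);R=np.array([[np.cos(th),-np.sin(th)],[np.sin(th),np.cos(th)]]); print(d,round(th,3),np.round((R@p-p)*100,2))
imaging.capture('scene');print(imaging.pinpoint('scene','knob'))
```

```text
8.0833 [ 0.48384256 -0.09787583  0.05971447] [-1.25217532  5.21198756 -0.01383539] 0.4196607058928312
0.10505162474634423 41.46419879209384
0.5 0.009 [ 0.06 -0.07]
1.0 0.017 [ 0.11 -0.15]
1.5 0.026 [ 0.17 -0.22]
2.0 0.035 [ 0.22 -0.29]
2.5 0.044 [ 0.28 -0.36]
3.0 0.052 [ 0.34 -0.43]
3.5 0.061 [ 0.4 -0.5]
4.0 0.07 [ 0.46 -0.57]
4.5 0.079 [ 0.52 -0.64]
5.0 0.087 [ 0.58 -0.71]
5.5 0.096 [ 0.64 -0.78]
6.0 0.105 [ 0.7  -0.85]
6.5 0.113 [ 0.77 -0.91]
7.0 0.122 [ 0.83 -0.98]
7.5 0.131 [ 0.89 -1.04]
8.0 0.14 [ 0.96 -1.11]
8.5 0.148 [ 1.02 -1.17]
9.0 0.157 [ 1.09 -1.24]
9.5 0.166 [ 1.15 -1.3 ]
10.0 0.175 [ 1.22 -1.37]
[{'centre': [0.4806, -0.0936, 0.0819], 'p': 0.73}, {'centre': [0.5638, -0.0346, -0.0015], 'p': 0.44}]
```

Call:
arm_command --slide '[[0.06,-0.07,0],[0.11,-0.15,0],[0.17,-0.22,0],[0.22,-0.29,0],[0.28,-0.36,0],[0.34,-0.43,0]]' --dr '[[0,0,0.009],[0,0,0.017],[0,0,0.026],[0,0,0.035],[0,0,0.044],[0,0,0.052]]'

```text
time: 8.68
tool_pos: [0.4875, -0.1023, 0.0598]
tool_rot: [[0.0, 0.773, 0.634], [-0.0, 0.634, -0.773], [-1.0, -0.0, 0.0]]
contact_force: [1.0, -0.1, -0.4]
width: 0.422
```

Call:
arm_command --slide '[[0.05,-0.06,0],[0.1,-0.12,0],[0.15,-0.17,0]]' --dr '[[0,0,0.007],[0,0,0.014],[0,0,0.021]]'

```text
time: 8.93
tool_pos: [0.4891, -0.1041, 0.0599]
tool_rot: [[0.0, 0.76, 0.65], [-0.0, 0.65, -0.76], [-1.0, 0.0, 0.0]]
contact_force: [0.6, -0.6, 0.3]
width: 0.42
```

Run:
```python
from h import *
o=manip.get_obs(); print(o['time'],o['tool_pos'],o['contact_force'])
for n in('scene','side'):
    imaging.capture(n);print([(np.round(d['centre'],4),round(d['p'],2)) for d in imaging.pinpoint(n,'knob')][:1])
```

```text
8.9333 [ 0.48910802 -0.10405796  0.05988404] [ 0.55764196 -0.58649271  0.26599405]
[(array([ 0.4874, -0.0993,  0.0758]), 0.75)]
[(array([ 0.4871, -0.1017,  0.0757]), 0.64)]
```

The force fell to about 0 and the knob reads lower (z≈76 against 82 mm), so the pin may have dropped. I'll check with a picture.

Run:
```python
from h import *
a=imaging.capture('scene'); b=imaging.capture('side');cv2.imwrite('pics/c4.png',np.hstack([cv2.resize(x,(400,400),interpolation=cv2.INTER_CUBIC) for x in(a[260:340,270:350],b[200:280,340:420])]))
for n,m in(('scene',a),('side',b)):
    r=red(m); k,l,s,ce=cv2.connectedComponentsWithStats(r); print(n,[(s[j].tolist()) for j in range(1,k) if s[j,4]>20])
    for z in(.073,.081): print(z,[np.round(cylbox(cam(n),.568+.105*np.cos(t),-.035+.105*np.sin(t),z,.014,.015),1).tolist() for t in np.radians([175.3+43,175.3+44.6])])
```

```text
scene [[581, 133, 43, 29, 156], [598, 274, 32, 8, 37], [341, 294, 13, 18, 157]]
0.073 [[340.1000061035156, 289.79998779296875, 355.3999938964844, 311.8999938964844], [341.6000061035156, 289.70001220703125, 357.0, 311.70001220703125]]
0.081 [[340.1000061035156, 286.79998779296875, 355.6000061035156, 309.0], [341.70001220703125, 286.70001220703125, 357.20001220703125, 308.79998779296875]]
side [[187, 102, 17, 9, 76], [347, 104, 31, 23, 413], [334, 138, 11, 5, 21], [322, 141, 11, 4, 23], [390, 216, 4, 17, 48]]
0.073 [[388.29998779296875, 215.0, 403.8999938964844, 236.10000610351562], [388.0, 214.1999969482422, 403.6000061035156, 235.3000030517578]]
0.081 [[388.5, 211.3000030517578, 404.20001220703125, 232.5], [388.20001220703125, 210.60000610351562, 403.8999938964844, 231.6999969482422]]
```

View pics/c4.png

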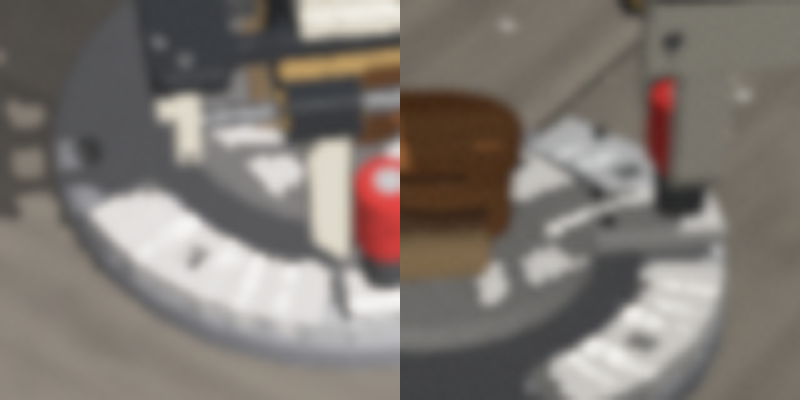

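The scene mask's bottom row (312) matches the prediction for a knob centre at z=73 mm (311.8), not 81 mm (308.9), so the pin appears home. I'll confirm the lock with a very small nudge.

Call:
arm_command --slide '[[0.03,-0.04,0],[0.07,-0.08,0],[0.07,-0.08,0]]' --dr '[[0,0,0.005],[0,0,0.009],[0,0,0.009]]'

```text
time: 9.48
tool_pos: [0.4897, -0.1046, 0.0599]
tool_rot: [[0.0, 0.754, 0.656], [-0.0, 0.656, -0.754], [-1.0, 0.0, 0.0]]
contact_force: [0.2, 0.1, 0.1]
width: 0.421
```

Call:
arm_command --slide '[[0.03,-0.04,0],[0.07,-0.07,0],[0.07,-0.07,0]]' --dr '[[0,0,0.005],[0,0,0.009],[0,0,0.009]]'

```text
time: 9.73
tool_pos: [0.4902, -0.1052, 0.0598]
tool_rot: [[-0.0, 0.748, 0.663], [0.0, 0.663, -0.748], [-1.0, -0.0, -0.0]]
contact_force: [-1.0, -0.2, 0.4]
width: 0.42
```

Call:
arm_command --slide '[[0.03,-0.03,0],[0.06,-0.06,0],[0.06,-0.06,0]]' --dr '[[0,0,0.004],[0,0,0.008],[0,0,0.008]]'

```text
time: 9.98
tool_pos: [0.4908, -0.1059, 0.0598]
tool_rot: [[-0.0, 0.743, 0.669], [0.0, 0.669, -0.743], [-1.0, -0.0, -0.0]]
contact_force: [-1.0, 0.3, 0.6]
width: 0.418
```

Call:
arm_command --slide '[[0.02,-0.02,0],[0.05,-0.05,0],[0.05,-0.05,0]]' --dr '[[0,0,0.003],[0,0,0.006],[0,0,0.006]]'

```text
time: 10.23
tool_pos: [0.4913, -0.1064, 0.0598]
tool_rot: [[-0.0, 0.739, 0.674], [0.0, 0.674, -0.739], [-1.0, -0.0, -0.0]]
contact_force: [-1.7, 0.8, -0.3]
width: 0.42
```

The force is now about 1.7 N, a light contact, so I'll stop here. I'll back off to centre, open, rise and measure.

Call:
arm_command --slide '[[-0.15,0.15,0],[-0.35,0.35,0],[-0.35,0.35,0],[-0.35,0.35,0],[-0.35,0.35,0],[-0.35,0.35,2],[-0.35,0.35,5],[-0.35,0.35,8],[-0.35,0.35,8]]' --dr '[[0,0,0],[0,0,0],[0,0,0],[0,0,0],[0,0,0],[0,0,0],[0,0,0],[0,0,0],[0,0,0]]' --grip 65

```text
time: 10.98
tool_pos: [0.4904, -0.1036, 0.1447]
tool_rot: [[0.007, 0.739, 0.673], [-0.002, 0.673, -0.739], [-1.0, 0.004, 0.007]]
contact_force: [0.8, 0.2, -0.0]
width: 0.649
```

Run:
```python
from h import *
knob.g=[.489,-.104,.073]
o=manip.get_obs(); print(o['time'],o['tool_pos'],o['contact_force'])
k=knob(['wrist','side','scene']); d=k[:2]-[.568,-.035]; print(np.hypot(*d),np.radians(np.degrees(np.arctan2(d[1],d[0]))%360-175.3))
for n in('scene','side'): print([(np.round(q['centre'],4),round(q['p'],2)) for q in imaging.pinpoint(n,'knob')][:1])
w=imaging.capture('wrist'); b=imaging.capture('side')
cv2.imwrite('pics/e5.png',np.hstack([cv2.resize(w,(440,330)),cv2.resize(b[200:280,340:427],(359,330),interpolation=cv2.INTER_CUBIC)]))
```

```text
10.9833 [ 0.49036048 -0.10359779  0.14466054] [ 0.76975693  0.23838277 -0.04884679]
wrist bbox [289.5 229.5 338.5 285.5] area 1707
side bbox [389.5 216.5 403.5 234.5] area 196
scene bbox [341.5 294.5 355.5 311.5] area 159
knob [ 0.4881 -0.103   0.0722] res px [ 1.2 -0.2 -0.8  1.1 -1.7 -2.1 -0.1  0.9  0.5 -4.6  2.   0.4]
0.1049033050155843 0.7868037637069126
[(array([ 0.4868, -0.1004,  0.0742]), 0.62)]
[(array([ 0.4871, -0.0992,  0.0726]), 0.73)]
```

View pics/e5.png

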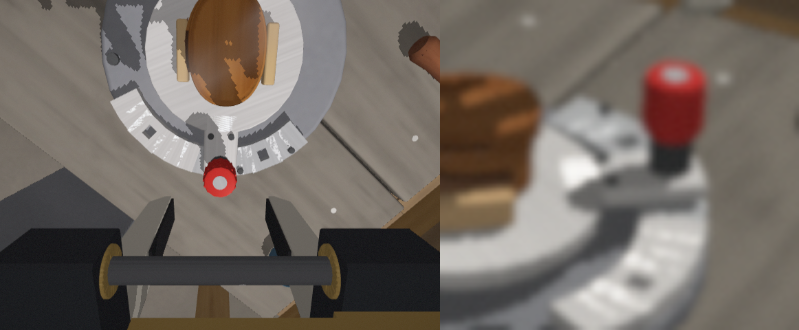

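The arm now sits between the first hole, visible on the left at (150,131), and the wrong hole, on the right at (263,155). The knob measures z=72.2 mm with the same method that gave 72–74 mm before the move, and the angle is 0.787 rad against the predicted 0.778. The pin is home and the gripper is clear, so I'll hand the job in.

```bash
python3 -c "
from workcell import manip
print(manip.sign_off(), manip.get_obs()['time'])"
```

```text
the job is handed in; nothing more can be done
the job is handed in; nothing more can be done
```

The table is at its next station with the pin down in the hole. I handed the job in at about 11 s, with the gripper clear above the knob.

I gripped the knob and lifted it 12 mm (about 8 N of spring load). I then swung the table 22° counter-clockwise, set the pin down on the plate and let go. From there one finger pushed the knob along the arc, leaving it free to sink, until the pin dropped in.

**Last checks**
- **Height:** the knob's centre measured 72 mm high. The same method gave 72–74 mm before the move and it should be about 81 mm on the plates, so the pin looks fully home.
- **Angle:** the table stands at 0.787 rad. I had measured the hole at 0.778 rad, and the last picture shows the wrong hole still ahead.
- **Forces:** no reading during the turn exceeded about 9 N.

**Less certain**
- **Lock not proven by force:** I nudged the knob on in small steps, but stopped when the force reached about 1.7 N. The lock therefore rests on the height and angle readings.
- **Position readings:** the trained network put the knob 3–4 mm from my own measurement, which is within its stated accuracy.
- **Bystanders:** I never moved near the square, the awl or the tin, but did not measure them again at the end.

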